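Step the middle decade of a resistance box up four clicks

ROBOT

A 7-joint arm with a two-finger parallel gripper is mounted at the origin on the work surface. World frame = base frame: x ahead of the robot, y to its left, z up, the work surface at z = 0. Lengths are in m, angles in rad, forces in N, time in s.
With the tool pointing down it reaches from about 0.35 to 0.9 m from the base axis. Payload 8.1 kg.
Tool frame: the origin (TCP) lies on the centre line of the jaws, within the pads' length; the fingertips stand 17 mm ahead of it and the grasp point (between the pads) lies 2 mm behind it; z points along the fingers, y is the direction in which the jaws open and shut (so a half turn about z gives the same grasp; the last joint's range is limited). The gripper opens to 92 mm and grips with 3 to 60 N. Pads are 19 mm wide; open, the fingers measure 130 mm over their backs; the gripper's body (75 mm by 190 mm) begins 47 mm behind the grasp point.
Start: joints at [-1.346, 0.434, 0.025, 1.573, -0.012, 1.134, -0.075], TCP at [0.201, 0.592, 0.214] pointing down, gripper open.
Joint ranges: [-2.62, 2.62], [-0.44, 2.09], [-1.27, 1.32], [0.08, 2.57], [-1.32, 4.46], [0.12, 2], [-2.74, 2.74]. Speed limits (rad/s): [2.22, 2.22, 3.01, 3.01, 3.14, 3.14, 3.14].

INTERFACE

Orientations are given as a rotation vector (axis times angle).
In Python, from cell import arm gives the robot as it stands.
- The arm moves only by the shell command python3 -m creep 'ROWS' [FORCE]. ROWS is JSON, a list that holds one entry, the list of rows, each a list of 7 numbers: the shift along the world's x, y, z in cm, then the turn, a rotation vector about the world's x, y, z in degrees, then the opening, from -1 (shut) to 1 (fully open), so that 0 is half open. In form: [[[tx, ty, tz, ax, ay, az, jaw], ...]]. A call has 1 to 5 rows; each row is the pose to reach, as a shift and turn from the pose commanded when the call began; what a row does not reach only later rows make up. A row lasts 1/10 s, in which the tool goes at most 50 mm and 8.59 degrees, less where a joint would pass 70% of its speed; a pose out of reach is approached as far as the arm can. A call with a gripper value outside its range is refused whole. The fingers move at their own pace and stop on an object; FORCE is the grip in N (left out, the last holds). Time passes only in rows, so rows that repeat a pose let the fingers close. It gives the time, the measured TCP pose, the force and the opening at its end, in the units of the state.
- arm.observe(): the state, without advancing time (a new reading comes with each control period).
- arm.get_image(name): name is "scene" or "top" or "wrist"; returns the picture (480x640x3 uint8, red, green, blue); there is no depth.
- arm.camera_model(name): a dict with "vfov" (degrees; the focal length in pixels is half the picture's height over the tangent of half this angle, whatever the lens; pixels are square), "cx", "cy" (the principal point, pixels), "k1" (the pictures are not rectified: a ray, as slopes to the right and down, at radius r is drawn at 1 + k1 r^2 times it, then the intrinsics apply), "cam_to_world" (4x4, takes a point from camera to world coordinates); the wrist camera has in their place "T_tool_cam" (4x4, takes a point from camera to tool coordinates, whose origin is the TCP and whose axes are the flange's). Camera axes: x right, y down, z forward; pixel columns grow to the right and rows downward; lengths in m; the calibration is good to about 2 mm. A picture is of the moment at which its call begins: read the wrist's pose just before it. camera_model takes no time and is no camera call.
- arm.sign_off(): hands the job in, once; it reports no verdict.
The state is a dict: "clock": time; "joints": joint angles; "dq": joint speeds; "joint_efforts": joint torques, N m; "position": TCP position; "ee_rot": TCP orientation; "force": force on the tool from outside, world axes, zero at the start; "ft_torque": the same for the moment, N m; "width": opening from 0.0 (shut) to 1.0 (fully open).
Only numpy, scipy, OpenCV 4.12 (cv2) and the standard library are available. Lean on these libraries where they do the work, as an engineer would, in place of code of your own. Each camera call takes 0.05 s, during which the arm holds its last target.

TASK

On the resistance decade box, use a fingertip against the pointer of the middle dial to push it round clockwise by exactly four clicks from wherever it stands now, and leave it resting in that click-stop. Turn it by pushing only, without taking the knob between the fingers, and leave the other two dials and everything else on the bench as they are.

Things in the scene. Friction and masses are not known exactly. Their poses are not given: they have to be found in the camera images.
- decade_box: Bench resistance decade box, fixed: grey case 136 (x) x 336 (y) x 70 (z) mm, level aluminium panel on top. Origin: centre of its underside, 3 mm above the table; z up, -x is its front (robot side). Three like black pointer dials, axes vertical, at x = 0, y = +90 (left), 0 (middle), -90 mm (right); three binding posts 24 mm tall at y = -147, x = -28, 0, 28. Ten ticks ring each dial.
- dial_mid_axis (a point): Middle dial's axis at panel level, 73 mm above the table; turns with the dial, z up, x along the pointer. The dial is a knob 24 mm tall: a bar 14 mm wide from x = -15 to 25 mm, then a nose 9 mm wide, 22 mm tall, to x = 32 mm; round hub 25 mm across; flat foot skirt 42 mm across, 4 mm thick, so keep a pushing fingertip 5 mm or more above the panel. White line along the pointer.
- dial_mid_nose (a point): On the centre line of the middle dial's pointer, 30 mm from its axis, 22 mm above the panel. Its click mechanism pulls the dial into each stop: turning it out takes up to 0.13 N m (4 to 6 N sideways near the nose), most at a quarter of the way, falling to nothing half-way to the next stop; from there the dial snaps ahead into that stop by itself, with hardly any friction, and stays.
- dial_mid (a joint): Turn of the middle dial, rad; grows clockwise seen from above. Ten click-stops 0.5236 rad (30 degrees) apart at 0, 0.5236 ... 4.712, end stops just beyond the first and last. At 0 the pointer is 135 degrees anticlockwise from the box's +x (towards its front left). It starts in one of the first four stops, so four more clicks are always free.
- dial_left_nose (a point): The same point on the pointer of the left dial (box y = +90 mm), of the same shape; it may stand at any of its ten stops. Leave it alone.
- dial_right_nose (a point): The same point on the pointer of the right dial (box y = -90 mm), of the same shape; it may stand at any of its ten stops. Leave it alone.
- screwdriver: A black-handled screwdriver, 165 mm long and 26 mm thick, lying in front of the box, loose. Origin at mid-length on its underside, x towards the tip. Leave it alone.
- solder_tube: A white solder tube with a yellow cap, 19 mm across and 97 mm tall, standing upright in front of the box, to the right. Origin at the centre of its foot. Leave it alone.
- flux_jar: A small jar, 44 mm across and 42 mm tall, left of the box, loose. Origin at the centre of its foot. Leave it alone.
- parts_tray: A white open tray, 70 x 90 x 20 mm, right of the box, loose. Origin at the centre of its underside. Leave it alone.
- loupe: A black eye loupe, 36 mm across and 30 mm tall, behind the box's middle, loose. Origin at the centre of its foot. Leave it alone.
- tweezers: Steel tweezers, 130 mm long and 8 mm high, lying behind the box on the right. Origin near mid-length on the underside. Leave them alone.
- helping_hands: A helping-hands stand behind the box on the left: black foot 60 x 92 mm, steel post and two clips holding a 36 x 50 mm perforated board 107 mm up; 132 mm wide and 112 mm tall in all. Origin at the middle of the foot's underside. Leave it alone.

How it is judged:
By the outcome, as a careful person would: the job done as asked, in the order asked, and still so for the second after the job is handed in, with the robot touching nothing.
It also fails if it takes over 54 s, if anything falls off the work surface, if the arm or the gripper's body presses on something with over 40 N, if the wrist force passes 120 N, or if a joint passes its speed limit or range.

## Working session

There is one attempt and no reset: what is moved stays moved. The work goes in short steps, Python scripts to look and compute and a shell command to move; the robot and the scene stay as the last step left them, time stands still between calls to the robot, and variables do not carry over. Pictures are saved under pics/ and viewed, and the job is handed in when it is done.

```bash
mkdir -p pics; ls
python3 - <<'E'
from cell import arm
import cv2
s=arm.observe();print(s)
for n in("scene","top","wrist"):
    m=arm.camera_model(n);print(n,m)
    cv2.imwrite(f"pics/{n}0.png",arm.get_image(n)[:,:,::-1])
E
```

```text
pics
{'clock': 0.0, 'joints': array([-1.34559876,  0.43520356,  0.02497425,  1.57405117, -0.01156422,
        1.13402699, -0.07508691]), 'dq': array([-4.36440111e-04, -1.00641378e-03, -2.26482460e-03,  5.53032775e-04,
       -2.24159926e-03, -7.39798783e-05, -7.45087966e-04]), 'joint_efforts': array([-7.05934308e-04, -6.67835927e+01,  9.84759629e-01, -3.14475989e+01,
       -6.05568825e-02,  4.20987722e-02,  1.91971912e-04]), 'position': array([0.20112532, 0.59121036, 0.21367486]), 'ee_rot': array([-5.12653247e-01, -3.09940028e+00,  2.42343761e-03]), 'force': array([ 0.02239749, -0.03863936, -0.11649466]), 'ft_torque': array([-0.03638236, -0.06777878, -0.02618305]), 'width': 0.9961689025301947}
scene {'vfov': 45.18670228923883, 'cx': 315.9279621854148, 'cy': 240.963062797609, 'k1': -0.024199747976653637, 'cam_to_world': array([[-0.87929219,  0.30347446, -0.36708105,  0.93751242],
       [ 0.47620106,  0.5744383 , -0.66577263,  0.67767985],
       [ 0.00882043, -0.76021305, -0.64961397,  0.72361712],
       [ 0.        ,  0.        ,  0.        ,  1.        ]])}
top {'vfov': 52.87158586346777, 'cx': 317.4416108632763, 'cy': 239.44892249454946, 'k1': -0.05552201505344205, 'cam_to_world': array([[ 0.02280071, -0.99546078,  0.09240112,  0.50323222],
       [-0.99971347, -0.02202875,  0.00936582,  0.01902819],
       [-0.00728783, -0.09258819, -0.99567782,  1.02330482],
       [ 0.        ,  0.        ,  0.        ,  1.        ]])}
wrist {'vfov': 70.33128088984158, 'cx': 319.64735004339406, 'cy': 237.53181870825472, 'k1': -0.059659141603041276, 'T_tool_cam': array([[ 3.96458981e-06, -9.63674548e-01, -2.67079325e-01,
         7.07007873e-02],
       [ 9.99999996e-01, -2.09087366e-05,  9.02870602e-05,
         4.48171569e-05],
       [-9.25916331e-05, -2.67079324e-01,  9.63674544e-01,
        -1.69259888e-01],
       [ 0.00000000e+00,  0.00000000e+00,  0.00000000e+00,
         1.00000000e+00]])}
```

View pics/top0.png

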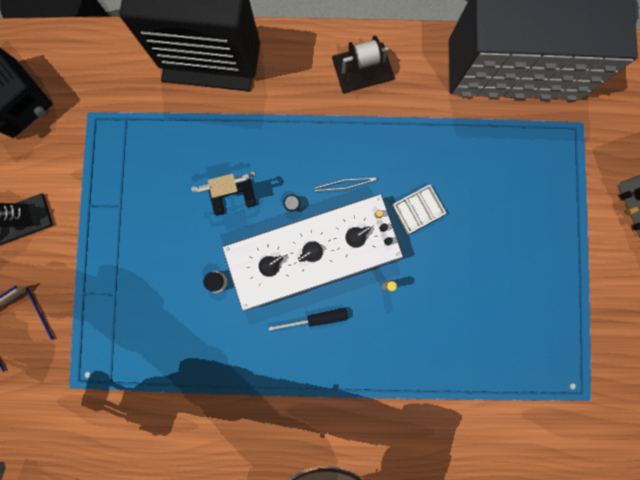

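View pics/scene0.png

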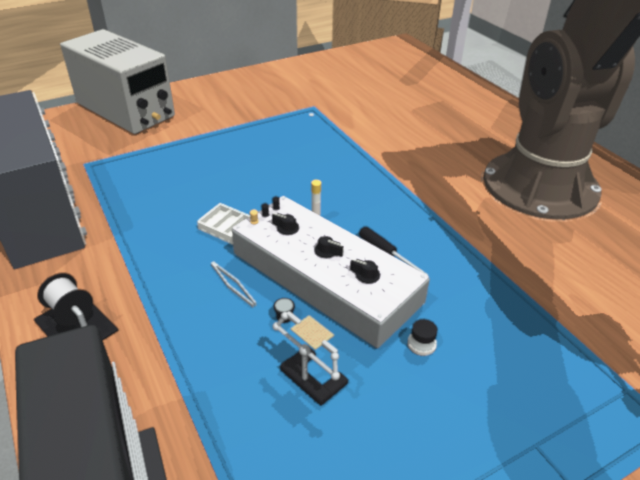

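The top view shows the white panel with corners near (223,247), (381,195), (403,257) and (244,310). The dials are at about (269,265), (311,252) and (358,236).

```bash
cat > h.py <<'E'
import numpy as np,cv2
from cell import arm
from scipy.spatial.transform import Rotation as R
def KD(m):
    f=240/np.tan(np.radians(m['vfov']/2))
    return np.array([[f,0,m['cx']],[0,f,m['cy']],[0,0,1]]),np.array([m['k1'],0,0,0,0.])
def c2w(name,s=None):
    m=arm.camera_model(name)
    if 'cam_to_world' in m: return m,m['cam_to_world']
    T=np.eye(4);T[:3,:3]=R.from_rotvec(s['ee_rot']).as_matrix();T[:3,3]=s['position']
    return m,T@m['T_tool_cam']
def topt(name,px,z,s=None):
    m,T=c2w(name,s);K,D=KD(m)
    u=cv2.undistortPoints(np.array(px,float).reshape(-1,1,2),K,D).reshape(-1,2)
    d=np.c_[u,np.ones(len(u))]@T[:3,:3].T;o=T[:3,3]
    return (o+d*((z-o[2])/d[:,2])[:,None])
def proj(name,P,s=None):
    m,T=c2w(name,s);K,D=KD(m);Ti=np.linalg.inv(T)
    return cv2.projectPoints(np.array(P,float).reshape(-1,1,3),cv2.Rodrigues(Ti[:3,:3])[0],Ti[:3,3],K,D)[0].reshape(-1,2)
E
python3 - <<'E'
from h import *
im=cv2.imread('pics/top0.png')
hsv=cv2.cvtColor(im,cv2.COLOR_BGR2HSV)
M=((hsv[...,1]<60)&(hsv[...,2]>150)).astype(np.uint8)
n,l,st,c=cv2.connectedComponentsWithStats(M)
i=l[300:301,0][0]
ids=[k for k in range(1,n) if st[k,4]>4000 and 200<c[k,0]<420 and 180<c[k,1]<320];print(ids,st[ids])
cn=max(cv2.findContours((l==ids[0]).astype(np.uint8),0,2)[0],key=cv2.contourArea)
P=topt('top',cn.reshape(-1,2),.073)
r=cv2.minAreaRect((P[:,:2]*1000).astype(np.float32));print(r);b=cv2.boxPoints(r);print(b)
print(proj('top',np.c_[b/1000,np.full(4,.073)]))
cv2.imwrite('pics/topz.png',cv2.resize(im[180:320,210:415],None,fx=3.9,fy=3.9,interpolation=2))
im=cv2.imread('pics/scene0.png')
cv2.imwrite('pics/scz.png',cv2.resize(im[180:350,230:435],None,fx=3.5,fy=3.5,interpolation=2))
E
```

```text
[47] [[ 223  194  179  116 9720]]
((567.7567138671875, 38.53216552734375), (131.83889770507812, 332.9816589355469), 19.837703704833984)
[[ 449.24927  172.77281]
 [ 562.2489  -140.44893]
 [ 686.26416  -95.70848]
 [ 573.2645   217.51326]]
[[241.84399585 310.10854804]
 [402.48860343 256.05808127]
 [380.47374767 193.51030596]
 [221.61549363 246.46294006]]
```

View pics/topz.png

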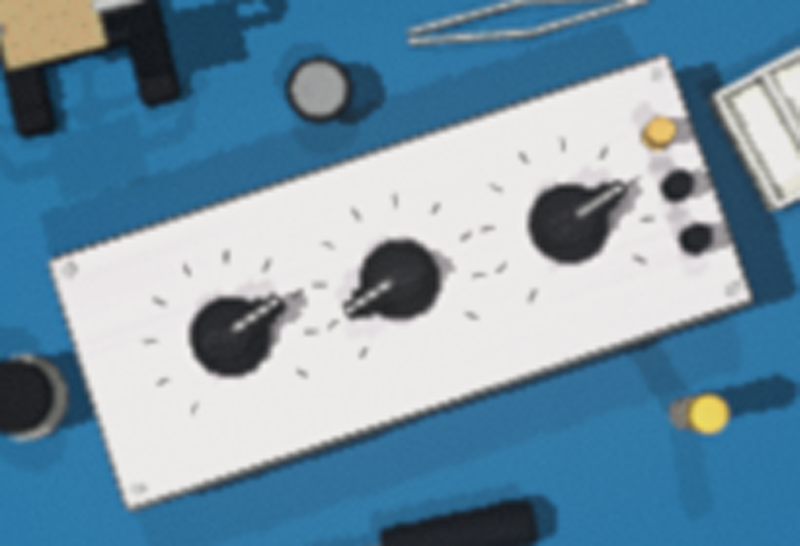

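View pics/scz.png

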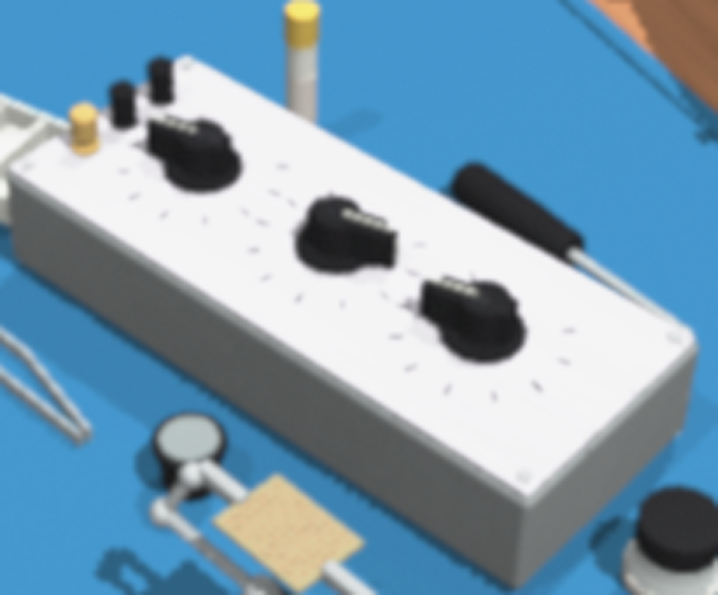

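```bash
python3 - <<'E'
from h import *
c=np.array([.5678,.0385]);a=np.radians(19.84);ex=np.array([np.cos(a),np.sin(a)]);ey=np.array([-ex[1],ex[0]])
# white line on mid dial in zoom, height 24mm
im=cv2.imread('pics/top0.png');z=cv2.resize(im[180:320,210:415],None,fx=3.9,fy=3.9,interpolation=2)
g=cv2.cvtColor(z,cv2.COLOR_BGR2GRAY)
for y in (90,0,-90):
    P=np.r_[c+ey*y/1000,.097]; q=(proj('top',[P])[0]+.5-[210,180])*3.9-.5
    H=np.r_[c+ey*y/1000,.073]; 
    Y,X=np.mgrid[:g.shape[0],:g.shape[1]]
    near=np.hypot(X-q[0],Y-q[1])<50
    dark=((g<90)&near).astype(np.uint8)
    dark=cv2.morphologyEx(dark,cv2.MORPH_CLOSE,np.ones((15,15)))
    ln=(g>110)&(dark>0)&near&(np.hypot(X-q[0],Y-q[1])<65)
    ln=cv2.erode(dark,np.ones((3,3)))*(g>95)
    p=np.argwhere(ln>0)[:,::-1]; p=(p+.5)/3.9-.5+[210,180]
    W=topt('top',p,.097)[:,:2]; 
    m=W.mean(0);u,s,v=np.linalg.svd(W-m);d=v[0]*np.sign(v[0]@(m-P[:2]))
    print(y,q,P,len(p),'mean off',m-P[:2],'box ang from line',np.degrees(np.arctan2(d@ey,d@ex)),'from centroid',np.degrees(np.arctan2((m-P[:2])@ey,(m-P[:2])@ex)))
E
python3 -m creep '[[[5,-10,-1,0,0,-8.5,1],[9,-18,-2,0,0,-17,1],[13,-26,-3,0,0,-25.5,1],[17,-34,-3,0,0,-34,1],[20,-40,-3,0,0,-42,1]]]'
```

```text
90 [224.37212586 334.02411211] [0.53725448 0.12315797 0.097     ] 312 mean off [ 0.00775761 -0.01133706] box ang from line -71.54493113650898 from centroid -75.45734101841256
0 [397.67523425 276.00488272] [0.5678 0.0385 0.097 ] 313 mean off [-0.0080311   0.01070287] box ang from line 108.68368421311787 from centroid 107.04341446597518
-90 [570.31634959 218.17073908] [ 0.59834552 -0.04615797  0.097     ] 315 mean off [ 0.0072222  -0.01098885] box ang from line -75.00681720877502 from centroid -76.52588409223031
clock: 0.65
position: [0.3131, 0.3669, 0.1936]
ee_rot: [-1.597, -2.705, 0.0]
force: [2.1, 0.8, 0.5]
width: 0.996
```

The middle pointer is at 105° in the box frame, which is stop 1. The target is stop 5, at -15°. The left pointer is at -75° and so is the right.

```bash
python3 -m creep '[[[3,-8,0,0,0,-4,1],[7,-16,0,0,0,-9.4,1],[7,-16,0,0,0,-9.4,1],[7,-16,0,0,0,-9.4,1],[7,-16,0,0,0,-9.4,1]]]'
python3 -m creep '[[[0,0,0,0,0,0,1],[0,0,0,0,0,0,1]]]'
python3 - <<'E'
from h import *
s=arm.observe();print(s['position'],s['dq'])
m=R.from_rotvec(s['ee_rot']).as_matrix();print(m,np.degrees(np.arctan2(m[1,1],m[0,1])))
E
```

```text
clock: 1.15
position: [0.384, 0.2052, 0.1941]
ee_rot: [1.814, 2.564, -0.0]
force: [-1.2, 0.7, 0.1]
width: 1.001
clock: 1.35
position: [0.3822, 0.21, 0.1938]
ee_rot: [-1.804, -2.572, -0.0]
force: [-0.6, 0.3, 0.3]
width: 1.0
[0.38215478 0.20998634 0.19382536] [-0.01137528  0.00206995 -0.00244806 -0.00168128  0.0014681   0.00033372
  0.0022063 ]
[[-3.40482564e-01  9.40250800e-01 -2.38361810e-04]
 [ 9.40250793e-01  3.40482610e-01  1.94282182e-04]
 [ 2.63832029e-04 -1.57970186e-04 -9.99999953e-01]] 19.90628027646909
```

Jaw axis is at 19.9°. Next I'll move to hover at (0.479, 0.027).

```bash
python3 -m creep '[[[3,-5,-1,0,0,0,1],[5,-10,-2,0,0,0,1],[8,-15,-3,0,0,0,1],[9.7,-18.3,-3,0,0,0,1],[9.7,-18.3,-3,0,0,0,1]]]'
python3 -m creep '[[[0,0,0,0,0,0,1],[0,0,0,0,0,0,1]]]'
python3 - <<'E'
from h import *
s=arm.observe();print(s['position'])
w=arm.get_image('wrist');cv2.imwrite('pics/w1.png',w[:,:,::-1])
t=arm.get_image('top');cv2.imwrite('pics/t1.png',t[:,:,::-1])
t=arm.get_image('scene');cv2.imwrite('pics/s1.png',t[:,:,::-1])
c=np.array([.5678,.0385])
print(proj('wrist',[[*c,.073],[*c,.097]],s))
E
```

```text
clock: 1.85
position: [0.4815, 0.0217, 0.1637]
ee_rot: [1.811, 2.565, -0.002]
force: [0.4, 0.1, 0.2]
width: 1.0
clock: 2.05
position: [0.4791, 0.0279, 0.1636]
ee_rot: [-1.803, -2.572, 0.0]
force: [0.9, 0.1, -0.1]
width: 1.004
[0.47912872 0.0279005  0.16362472]
[[425.73326775 260.71266612]
 [435.2813774  271.39695223]]
```

View pics/w1.png

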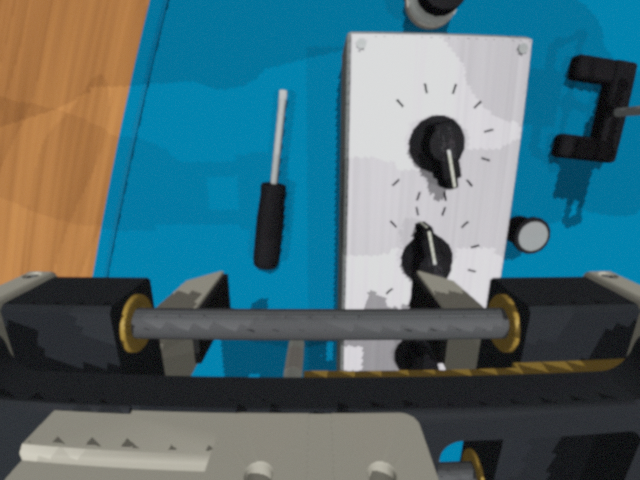

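View pics/s1.png

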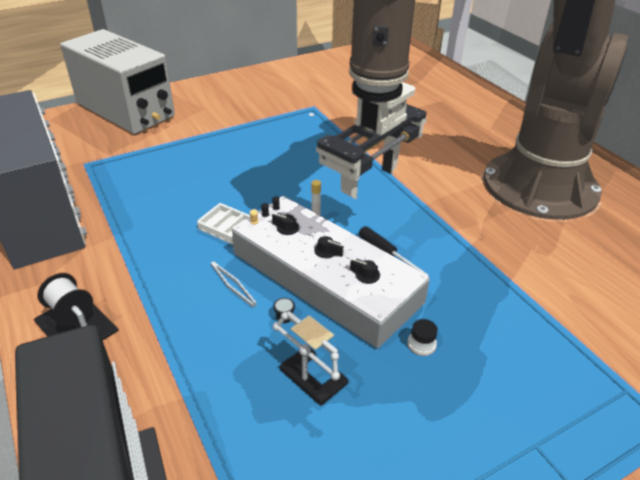

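Run:
```python
from h import *
s=arm.observe()
print(np.round(topt('wrist',[[347,33],[531,38]],.073,s),4))
im=cv2.imread('pics/w1.png')
Tm=R.from_rotvec(s['ee_rot']).as_matrix()
for x in(-9.5,9.5):
  for y in(46,65):
    print(x,y,proj('wrist',[s['position']+Tm@(np.array([x,y,17])/1000)],s))
c=np.array([.5678,.0385]);a=np.radians(19.84);ex=np.array([np.cos(a),np.sin(a)]);ey=np.array([-ex[1],ex[0]])
print('corners pred',[c+68e-3*i*ex+.168*ey for i in(-1,1)])
g=im.copy()
for y in(90,0):
  for i,p in enumerate(proj('wrist',[[*(c+ey*y/1000),.077],[*(c+ey*y/1000),.097]],s)): cv2.circle(g,tuple(int(v) for v in p),2,[(0,0,255),(0,255,0)][i],-1)
cv2.imwrite('pics/w1z.png',cv2.resize(g[90:370,330:640],None,fx=2.1,fy=2.1,interpolation=2))
print(np.round(topt('wrist',[[437,143]],.077,s),4))
```

```text
[[0.4478 0.1723 0.073 ]
 [0.5711 0.2174 0.073 ]]
-9.5 46 [[395.64945202 284.8036068 ]]
-9.5 65 [[427.38231193 284.66332344]]
9.5 46 [[397.68556182 254.34694627]]
9.5 65 [[430.25103927 254.29663866]]
corners pred [array([0.4468179 , 0.17344936]), array([0.57474549, 0.21960704])]
[[0.5361 0.1256 0.077 ]]
```

View pics/w1z.png

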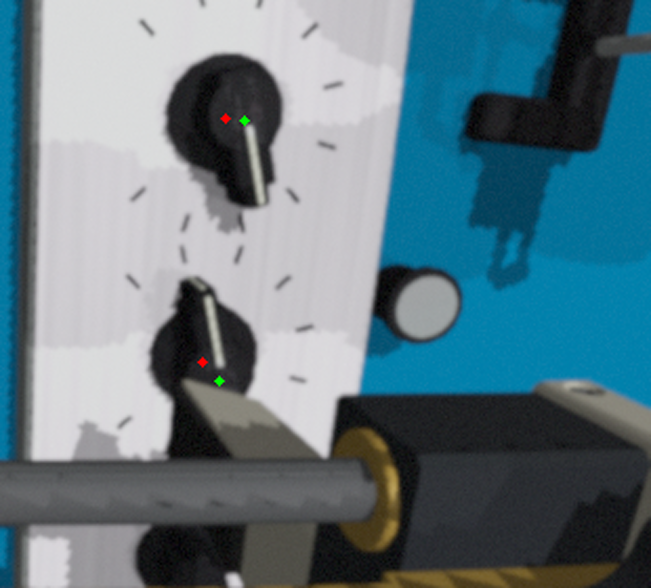

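Run:
```python
from h import *
s=arm.observe()
Tm=R.from_rotvec(s['ee_rot']).as_matrix()
def pt(x,y,z): return s['position']+Tm@(np.array([x,y,z])/1000)
im=cv2.imread('pics/s1.png');g=cv2.resize(im[120:220,300:430],None,fx=6,fy=6,interpolation=2)
for x in(-9.5,9.5):
  for y in(-65,-46,46,65):
    for z,col in((17,(0,0,255)),(-15,(0,255,0))):
      p=(proj('scene',[pt(x,y,z)])[0]-[300,120])*6; cv2.circle(g,tuple(int(v) for v in p),3,col,-1)
cv2.imwrite('pics/s1z.png',g)
im=cv2.imread('pics/w1.png');g=im.copy()
g=cv2.resize(im[230:370,130:510],None,fx=2.1,fy=2.1,interpolation=2)
for x in(-9.5,9.5):
  for y in(-65,-46,46,65):
    for z,col in((17,(0,0,255)),(-15,(0,255,0))):
      p=(proj('wrist',[pt(x,y,z)],s)[0]-[130,230])*2.1; cv2.circle(g,tuple(int(v) for v in p),3,col,-1)
cv2.imwrite('pics/w1y.png',g)
```

```text
(no output)
```

View pics/s1z.png

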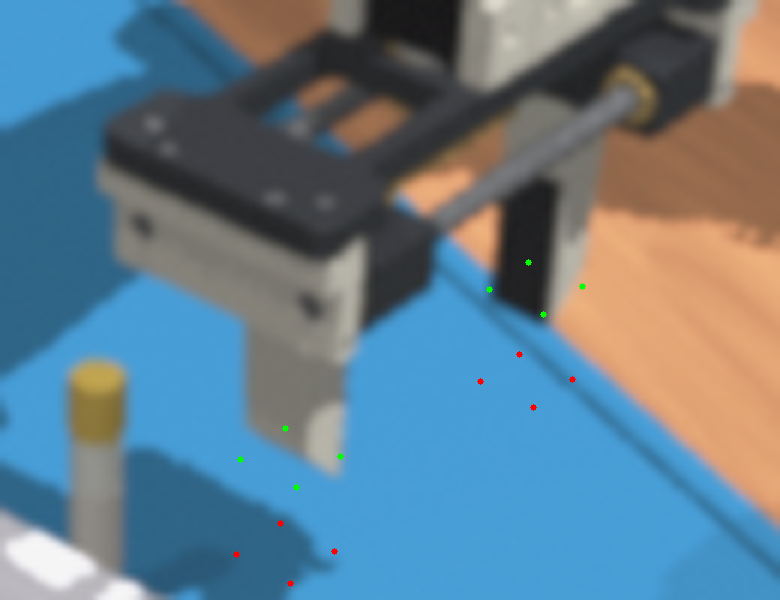

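View pics/w1y.png

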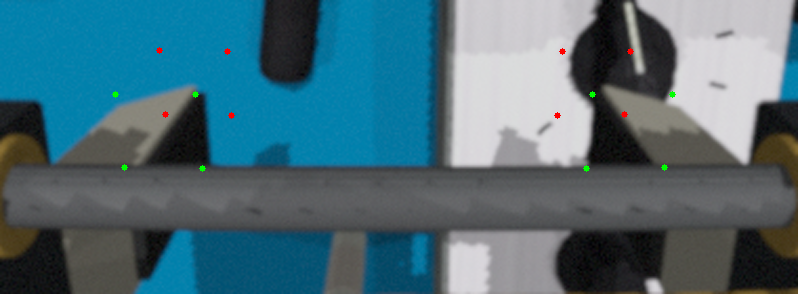

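```bash
cat >> h.py <<'E'
def tri(obs):
    A=np.zeros((3,3));b=np.zeros(3);L=[]
    for n,px,s in obs:
        m,T=c2w(n,s);K,D=KD(m);u=cv2.undistortPoints(np.array(px,float).reshape(1,1,2),K,D).ravel()
        d=T[:3,:3]@np.r_[u,1];d/=np.linalg.norm(d);M=np.eye(3)-np.outer(d,d);A+=M;b+=M@T[:3,3];L.append((M,T[:3,3]))
    p=np.linalg.solve(A,b);return p,[np.linalg.norm(M@(p-o)) for M,o in L]
def totool(p,s): return R.from_rotvec(s['ee_rot']).as_matrix().T@(p-s['position'])
E
python3 - <<'E'
from h import *
s=arm.observe()
p,e=tri([('scene',(356.7,199.2),None),('wrist',(417,270.5),s)]);print(p,e,totool(p,s)*1000)
im=cv2.imread('pics/t1.png');p=proj('top',[s['position']])[0].astype(int);print(p)
cv2.imwrite('pics/t1z.png',cv2.resize(im[180:330,200:420],None,fx=3.6,fy=3.6,interpolation=2))
E
```

```text
[0.52133226 0.05536618 0.1756449 ] [np.float64(0.00061423180998648), np.float64(0.0006142318099863723)] [ 11.20625948  49.00612381 -11.72754503]
[315 297]
```

View pics/t1z.png

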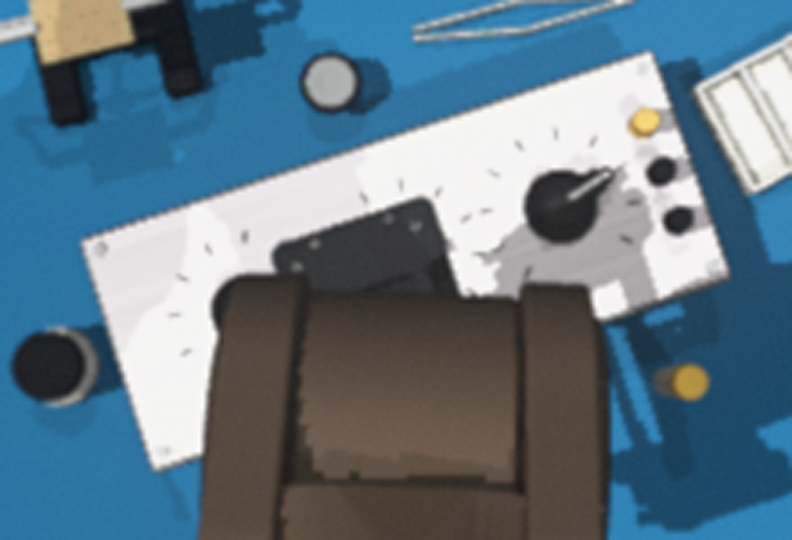

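Both the scene and wrist views put the open fingertips about 12 mm behind the TCP. The sheet says 17 mm ahead of it. I'll descend in front of the dial, over bare panel, and watch the force to find out which is true.

```bash
python3 -m creep '[[[-0.75,-0.3,0,0,0,0,1],[-0.75,-0.3,-2,0,0,0,1],[-0.75,-0.3,-4,0,0,0,1],[-0.75,-0.3,-5,0,0,0,1],[-0.75,-0.3,-6,0,0,0,1]]]'
python3 -m creep '[[[0,0,0,0,0,0,1],[0,0,-0.2,0,0,0,1],[0,0,-0.4,0,0,0,1],[0,0,-0.6,0,0,0,1]]]'
python3 - <<'E'
from h import *
s=arm.observe();print(s['position'],s['force'])
t=arm.get_image('scene');cv2.imwrite('pics/s2.png',cv2.resize(t[150:330,250:430,::-1],None,fx=3.3,fy=3.3,interpolation=2))
w=arm.get_image('wrist');cv2.imwrite('pics/w2.png',w[:,:,::-1])
E
```

```text
clock: 2.7
position: [0.4717, 0.0233, 0.1035]
ee_rot: [-1.805, -2.571, 0.0]
force: [-0.2, 0.1, 0.2]
width: 0.999
clock: 3.1
position: [0.4725, 0.023, 0.0982]
ee_rot: [1.806, 2.57, 0.001]
force: [-0.8, 0.1, 0.2]
width: 1.002
[0.47251145 0.02301768 0.09821613] [-0.83411792  0.09482675  0.234618  ]
```

View pics/s2.png

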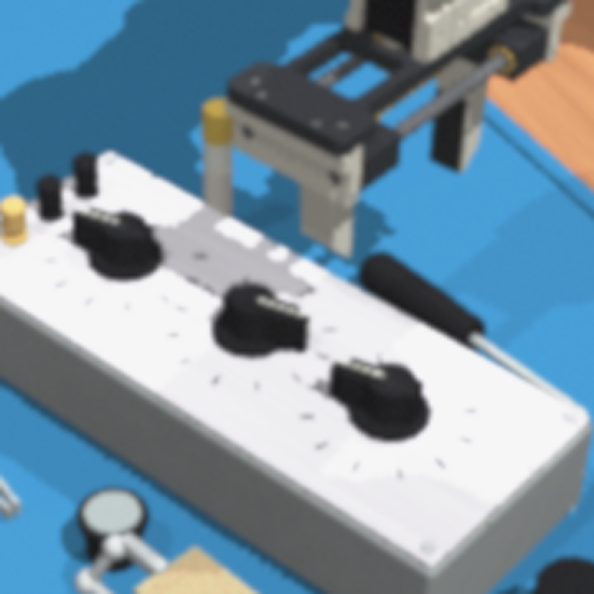

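View pics/w2.png

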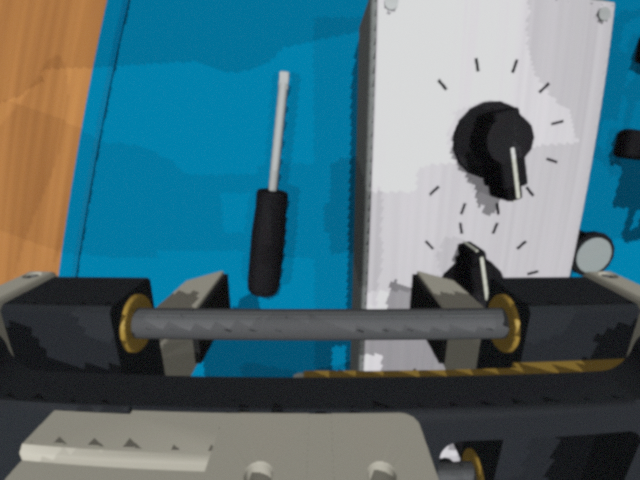

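The view still shows the tip about 30 mm clear of the panel with no force. I'll keep going down slowly.

```bash
python3 -m creep '[[[0,0,-0.2,0,0,0,1],[0,0,-0.4,0,0,0,1],[0,0,-0.6,0,0,0,1],[0,0,-0.75,0,0,0,1],[0,0,-0.9,0,0,0,1]]]'
python3 -m creep '[[[0,0,-0.1,0,0,0,1],[0,0,-0.2,0,0,0,1],[0,0,-0.2,0,0,0,1]]]'
```

```text
clock: 3.7
position: [0.4721, 0.0229, 0.0887]
ee_rot: [-1.806, -2.57, 0.0]
force: [0.0, 0.2, -0.6]
width: 1.002
clock: 4.0
position: [0.4721, 0.0229, 0.0868]
ee_rot: [-1.806, -2.57, 0.0]
force: [0.3, -1.0, 1.0]
width: 1.002
```

```bash
python3 -m creep '[[[0,0,-0.2,0,0,0,1],[0,0,-0.4,0,0,0,1],[0,0,-0.6,0,0,0,1],[0,0,-0.8,0,0,0,1],[0,0,-1.0,0,0,0,1]]]'
python3 -m creep '[[[0,0,-0.2,0,0,0,1],[0,0,-0.4,0,0,0,1],[0,0,-0.4,0,0,0,1]]]'
python3 - <<'E'
from h import *
s=arm.observe();print(s['position'],s['force'])
t=arm.get_image('scene');cv2.imwrite('pics/s3r.png',t[...,::-1]);cv2.imwrite('pics/s3.png',cv2.resize(t[180:280,290:420,::-1],None,fx=6,fy=6,interpolation=2))
w=arm.get_image('wrist');cv2.imwrite('pics/w3.png',w[:,:,::-1])
E
```

```text
clock: 4.5
position: [0.4721, 0.0229, 0.0767]
ee_rot: [-1.806, -2.57, 0.0]
force: [-0.4, -0.6, -0.1]
width: 0.997
clock: 4.8
position: [0.472, 0.0229, 0.0726]
ee_rot: [-1.806, -2.57, 0.001]
force: [0.2, 1.2, -0.8]
width: 0.998
[0.47195972 0.022911   0.07262442] [ 0.17248661  1.22016982 -0.81391427]
```

View pics/s3.png

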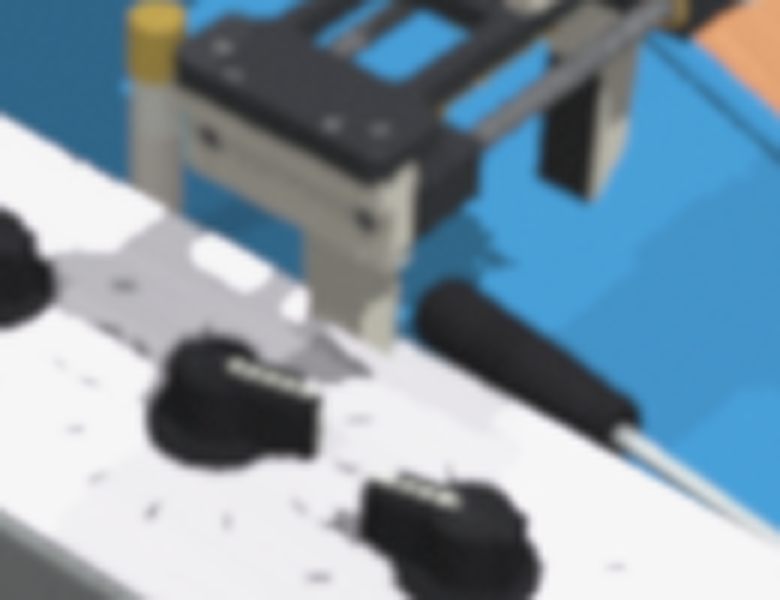

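View pics/w3.png

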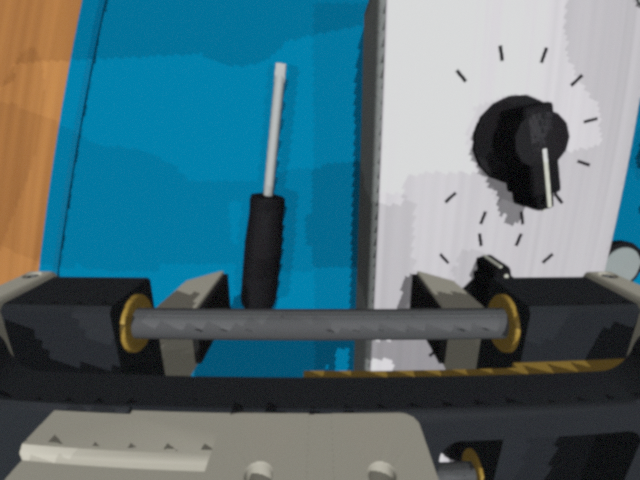

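```bash
cat > plan.py <<'E'
from h import *
bar=np.array([[-15,-7],[25,-7],[25,7],[-15,7]],np.float32);nose=np.array([[24,-4.5],[32,-4.5],[32,4.5],[24,4.5]],np.float32)
hub=cv2.ellipse2Poly((0,0),(12,12),0,0,360,20).astype(np.float32)
def hit(c,th):
    r=np.radians(th);Rm=np.array([[np.cos(r),-np.sin(r)],[np.sin(r),np.cos(r)]],np.float32)
    sq=(np.array(c)+np.array([[-9.5,-9.5],[9.5,-9.5],[9.5,9.5],[-9.5,9.5]])).astype(np.float32)
    return any(cv2.intersectConvexConvex(sq,(q@Rm.T).astype(np.float32))[0]>.01 for q in(bar,nose,hub))
def center(th,rad=27):
    r=np.radians(th);u=np.array([np.cos(r),np.sin(r)]);n=np.array([-u[1],u[0]])
    for d in np.arange(30,5,-.1):
        if hit(rad*u+d*n,th): return rad*u+(d+.1)*n
AX=np.array([.5671,.0404]);a=np.radians(19.84);ex=np.array([np.cos(a),np.sin(a)]);ey=np.array([-ex[1],ex[0]])
def tcp(b): return AX+(b[0]-55.5)/1000*ex+b[1]/1000*ey
E
python3 - <<'E'
from plan import *
for th in (120,105,95,90,85,75,65,60,55,45,35,30,25,15,5,0,-3,-6,-10,-15):
    for rad in (27,):
        b=center(th,rad);t=tcp(b);print(th,np.round(b,1),'tcp',np.round(t,4),'shift cm',np.round((t-[.472,.0229])*100,2))
E
```

```text
120 [-28.6  14.7] tcp [0.483  0.0257] shift cm [1.1  0.28]
105 [-22.7  21.9] tcp [0.4861 0.0344] shift cm [1.41 1.15]
95 [-18.7  25.5] tcp [0.4887 0.0392] shift cm [1.67 1.63]
90 [-16.5  27. ] tcp [0.4902 0.0414] shift cm [1.82 1.85]
85 [-14.9  28.4] tcp [0.4913 0.0432] shift cm [1.93 2.03]
75 [-11.   30.9] tcp [0.4941 0.0469] shift cm [2.21 2.4 ]
65 [-6.4 32.8] tcp [0.4978 0.0502] shift cm [2.58 2.73]
60 [-3.7 33.3] tcp [0.5001 0.0517] shift cm [2.81 2.88]
55 [-1.1 33.7] tcp [0.5025 0.0529] shift cm [3.05 3.  ]
45 [ 6.2 32. ] tcp [0.5098 0.0538] shift cm [3.78 3.09]
35 [12. 30.] tcp [0.516  0.0538] shift cm [4.4  3.09]
30 [14.7 28.6] tcp [0.519  0.0534] shift cm [4.7  3.05]
25 [17.2 26.9] tcp [0.522  0.0527] shift cm [5.   2.98]
15 [21.9 22.7] tcp [0.5277 0.0504] shift cm [5.57 2.75]
5 [25.5 18.7] tcp [0.5325 0.0478] shift cm [6.05 2.49]
0 [27.  16.5] tcp [0.5347 0.0462] shift cm [6.27 2.33]
-3 [27.9 15.6] tcp [0.5358 0.0457] shift cm [6.38 2.28]
-6 [28.7 14.5] tcp [0.5369 0.0449] shift cm [6.49 2.2 ]
-10 [29.7 13. ] tcp [0.5384 0.0439] shift cm [6.64 2.1 ]
-15 [30.9 11. ] tcp [0.5402 0.0424] shift cm [6.82 1.95]
```

```bash
python3 -m creep '[[[0.3,0.1,-0.2,0,0,0,1],[0.6,0.2,-0.2,0,0,0,1],[0.9,0.4,-0.2,0,0,0,1],[1.1,0.7,-0.2,0,0,0,1],[1.1,0.7,-0.2,0,0,0,1]]]'
python3 - <<'E'
from h import *
s=arm.observe();print(s['position'],s['force'])
t=arm.get_image('scene');cv2.imwrite('pics/s4.png',cv2.resize(t[180:280,290:420,::-1],None,fx=6,fy=6,interpolation=2))
E
```

```text
clock: 5.4
position: [0.4836, 0.0305, 0.0709]
ee_rot: [1.805, 2.571, 0.0]
force: [-0.9, -0.9, 0.4]
width: 0.998
[0.48360149 0.03052688 0.07089686] [-0.9201979  -0.87686209  0.38919369]
```

View pics/s4.png

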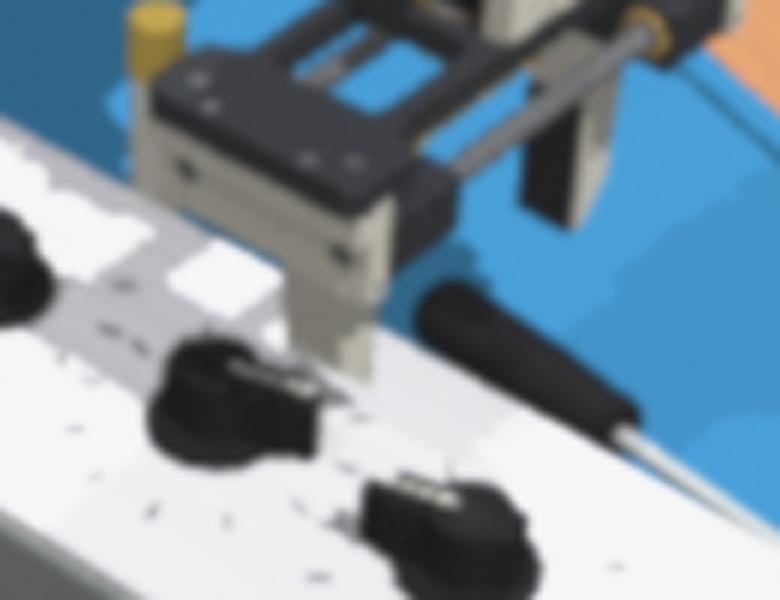

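```bash
python3 -m creep '[[[0.1,0.15,0,0,0,0,1],[0.2,0.3,0,0,0,0,1],[0.3,0.45,0,0,0,0,1],[0.4,0.6,0,0,0,0,1],[0.5,0.75,0,0,0,0,1]]]'
python3 -m creep '[[[0.05,0.12,0,0,0,0,1],[0.1,0.2,0,0,0,0,1]]]'
python3 - <<'E'
from h import *
s=arm.observe();print(s['position'],s['force'])
t=arm.get_image('scene');cv2.imwrite('pics/s5.png',cv2.resize(t[180:280,290:420,::-1],None,fx=6,fy=6,interpolation=2))
E
```

```text
clock: 5.95
position: [0.4881, 0.0374, 0.0709]
ee_rot: [-1.806, -2.57, 0.0]
force: [-1.1, -1.4, 1.6]
width: 0.999
clock: 6.15
position: [0.4887, 0.039, 0.0708]
ee_rot: [-1.807, -2.57, 0.001]
force: [-1.7, -3.1, 0.8]
width: 1.001
[0.48867288 0.03898517 0.07076412] [-1.69904262 -3.11766032  0.75672071]
```

View pics/s5.png

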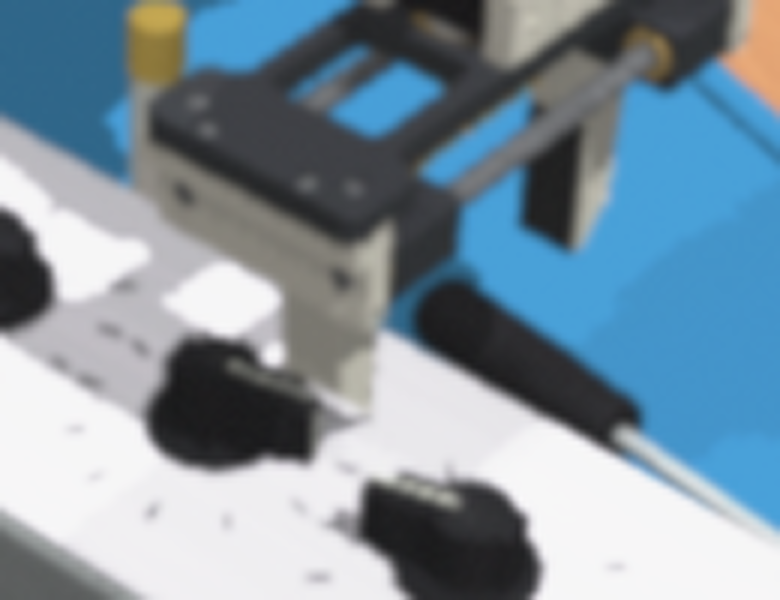

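Contact: the reaction on the tool is about 3.5 N. I'll push through the first click.

```bash
python3 -m creep '[[[0.05,0.1,0,0,0,0,1],[0.12,0.2,0,0,0,0,1]]]'
python3 -m creep '[[[0.05,0.1,0,0,0,0,1],[0.1,0.18,0,0,0,0,1]]]'
python3 - <<'E'
from h import *
s=arm.observe();print(s['position'],s['force'])
t=arm.get_image('scene');cv2.imwrite('pics/s6.png',cv2.resize(t[180:280,290:420,::-1],None,fx=6,fy=6,interpolation=2))
E
```

```text
clock: 6.4
position: [0.4897, 0.0408, 0.0707]
ee_rot: [-1.807, -2.569, 0.002]
force: [-2.6, -4.9, -0.4]
width: 0.998
clock: 6.6
position: [0.4908, 0.0426, 0.0707]
ee_rot: [-1.807, -2.569, 0.002]
force: [-2.8, -3.4, -0.0]
width: 0.997
[0.49075217 0.0426359  0.07070043] [-2.76862586 -3.38357957 -0.02069555]
```

View pics/s6.png

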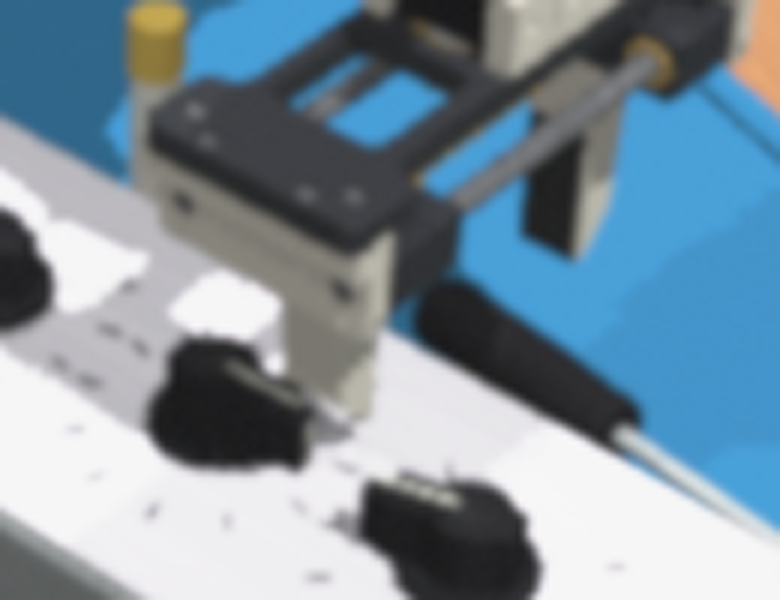

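```bash
python3 -m creep '[[[0.06,0.09,0,0,0,0,1],[0.12,0.17,0,0,0,0,1]]]'
python3 -m creep '[[[0.06,0.08,0,0,0,0,1],[0.06,0.08,0,0,0,0,1]]]'
python3 - <<'E'
from h import *
s=arm.observe();print(s['position'],s['force'])
t=arm.get_image('scene');cv2.imwrite('pics/s7.png',cv2.resize(t[180:280,290:420,::-1],None,fx=6,fy=6,interpolation=2))
E
```

```text
clock: 6.85
position: [0.4933, 0.0457, 0.0711]
ee_rot: [1.805, 2.571, 0.002]
force: [1.1, 0.3, -0.5]
width: 0.999
clock: 7.05
position: [0.4937, 0.0463, 0.0711]
ee_rot: [1.805, 2.571, 0.001]
force: [0.4, -0.2, -0.2]
width: 0.999
[0.49367451 0.04631842 0.07107099] [ 0.3705832  -0.17544656 -0.15841057]
```

View pics/s7.png

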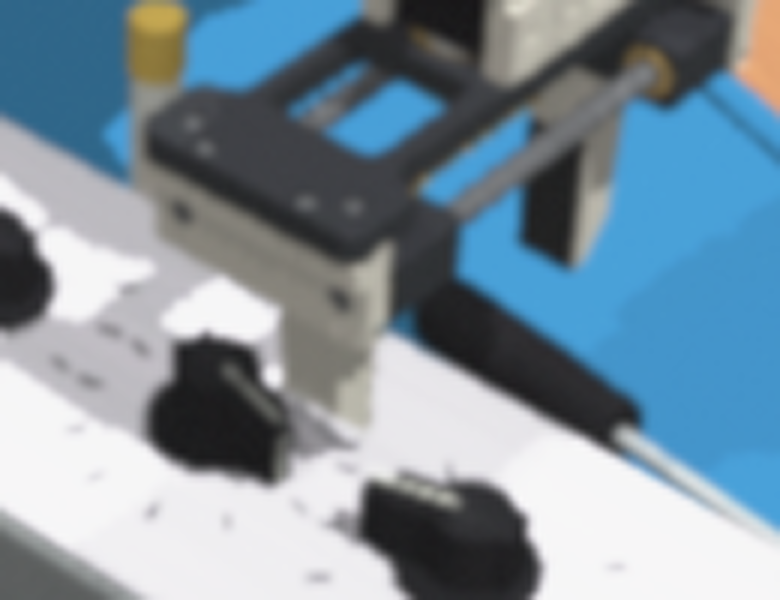

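Click 1 is done: the pointer is now at 75° and the force has dropped to zero. On to click 2.

```bash
python3 -m creep '[[[0.1,0.1,0,0,0,0,1],[0.2,0.2,0,0,0,0,1],[0.3,0.3,0,0,0,0,1],[0.4,0.38,0,0,0,0,1],[0.5,0.45,0,0,0,0,1]]]'
python3 -m creep '[[[0.1,0.07,0,0,0,0,1],[0.2,0.13,0,0,0,0,1]]]'
python3 - <<'E'
from h import *
s=arm.observe();print(s['position'],s['force'])
t=arm.get_image('scene');cv2.imwrite('pics/s8.png',cv2.resize(t[180:280,290:420,::-1],None,fx=6,fy=6,interpolation=2))
E
```

```text
clock: 7.6
position: [0.4974, 0.0498, 0.0707]
ee_rot: [-1.806, -2.569, 0.002]
force: [-4.9, -1.4, 1.6]
width: 0.996
clock: 7.8
position: [0.4989, 0.0509, 0.0706]
ee_rot: [-1.806, -2.569, 0.003]
force: [-5.2, -3.9, 1.5]
width: 1.002
[0.49894131 0.0508762  0.0705543 ] [-5.23703023 -3.94615675  1.45250679]
```

View pics/s8.png

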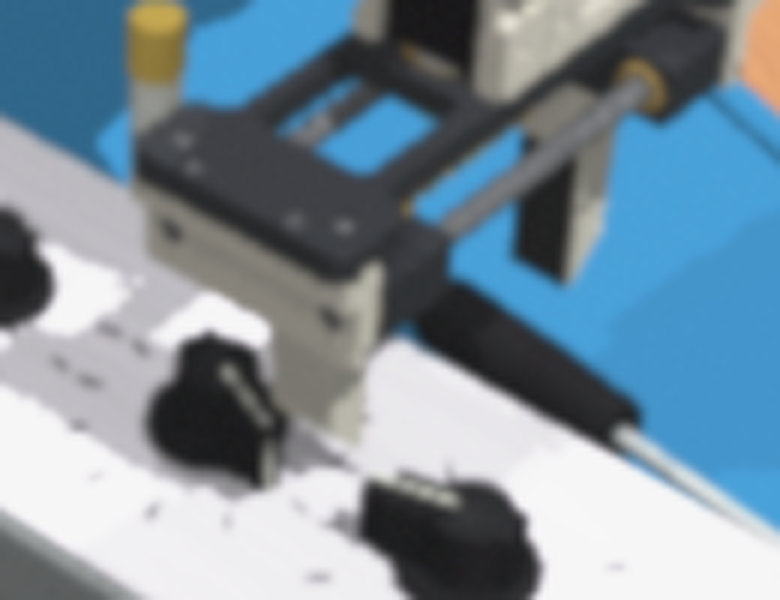

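```bash
python3 -m creep '[[[0.1,0.03,0,0,0,0,1],[0.2,0.06,0,0,0,0,1],[0.3,0.08,0,0,0,0,1]]]'
python3 - <<'E'
from h import *
s=arm.observe();print(s['position'],s['force'])
t=arm.get_image('scene');cv2.imwrite('pics/s9.png',cv2.resize(t[180:280,290:420,::-1],None,fx=6,fy=6,interpolation=2))
E
```

```text
clock: 8.15
position: [0.5032, 0.0524, 0.0708]
ee_rot: [-1.806, -2.57, -0.0]
force: [0.4, 0.9, -0.0]
width: 1.0
[0.50316393 0.05242314 0.07080972] [ 0.43354106  0.87732846 -0.0418572 ]
```

View pics/s9.png

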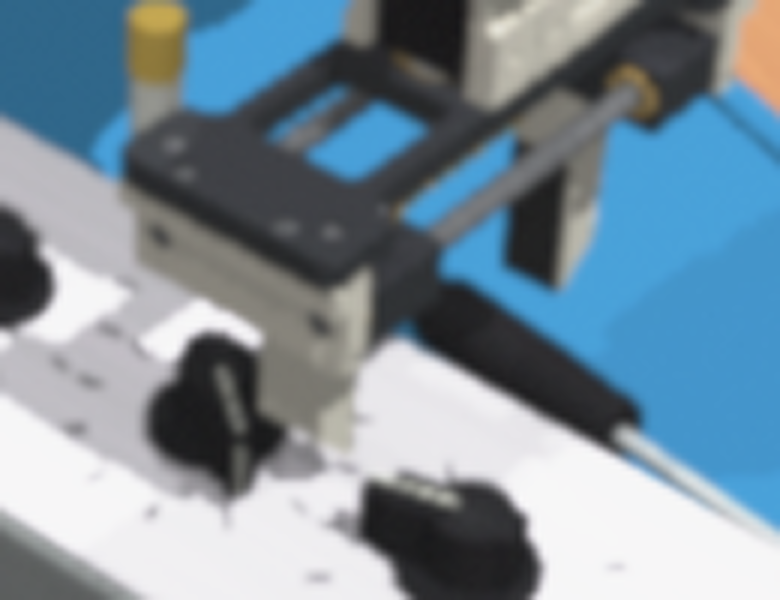

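Click 2 is done, with the pointer at 45°. I'll replan with a slightly smaller radius so the finger doesn't slip off the nose.

Run:
```python
from plan import *
s=arm.observe();p=s['position'][:2]
d=p-AX;print('now box',d@ex*1000+55.5,d@ey*1000)
for th in (48,45,40,35,30,25,20,15,10,5,0,-3,-6,-10):
    o=[]
    for rad in (22,25):
        b=center(th,rad);t=tcp(b);o+=[np.round(b,1),np.round((t-p)*100,2)]
    print(th,*o)
```

```text
now box 0.3121578338929538 32.97706178243197
48 [-0.4 30. ] [ 0.03 -0.31] [ 1.6 32.2] [ 0.14 -0.03]
45 [ 1.1 30. ] [ 0.18 -0.25] [ 3.3 32. ] [0.32 0.01]
40 [ 3.8 29.7] [ 0.44 -0.19] [ 6.7 30.9] [0.68 0.02]
35 [ 6.4 29.2] [ 0.71 -0.15] [ 9.9 29.5] [ 1.02 -0.  ]
30 [ 9.3 28. ] [ 1.01 -0.17] [12.7 28. ] [ 1.33 -0.05]
25 [12.  26.3] [ 1.32 -0.23] [15.3 26.3] [ 1.64 -0.12]
20 [14.4 24.6] [ 1.61 -0.31] [17.6 24.6] [ 1.91 -0.2 ]
15 [16.7 22.7] [ 1.89 -0.41] [19.8 22.7] [ 2.18 -0.31]
10 [18.7 20.8] [ 2.14 -0.53] [21.7 20.7] [ 2.43 -0.43]
5 [20.5 18.7] [ 2.38 -0.66] [23.5 18.6] [ 2.67 -0.56]
0 [22.  16.5] [ 2.6  -0.81] [25.  16.5] [ 2.88 -0.71]
-3 [22.9 15.8] [ 2.7  -0.85] [25.9 15.7] [ 2.99 -0.76]
-6 [23.7 15. ] [ 2.81 -0.9 ] [26.7 14.7] [ 3.1  -0.83]
-10 [24.8 13.9] [ 2.95 -0.96] [27.7 13.4] [ 3.25 -0.91]
```

```bash
python3 -m creep '[[[0.2,-0.08,0,0,0,0,1],[0.4,-0.14,0,0,0,0,1],[0.6,-0.15,0,0,0,0,1],[0.75,-0.15,0,0,0,0,1],[0.9,-0.16,0,0,0,0,1]]]'
python3 -m creep '[[[0.1,-0.01,0,0,0,0,1],[0.2,-0.03,0,0,0,0,1],[0.3,-0.05,0,0,0,0,1]]]'
python3 - <<'E'
from h import *
s=arm.observe();print(s['position'],s['force'])
t=arm.get_image('scene');cv2.imwrite('pics/s10.png',cv2.resize(t[180:280,290:420,::-1],None,fx=6,fy=6,interpolation=2))
E
```

```text
clock: 8.7
position: [0.511, 0.0509, 0.0707]
ee_rot: [-1.805, -2.569, 0.002]
force: [-6.5, 0.4, 4.4]
width: 1.006
clock: 9.0
position: [0.5156, 0.0501, 0.071]
ee_rot: [1.806, 2.57, 0.001]
force: [1.5, 0.3, -0.1]
width: 1.002
[0.51563937 0.05011687 0.07095182] [ 1.50007796  0.29587272 -0.07314803]
```

View pics/s10.png

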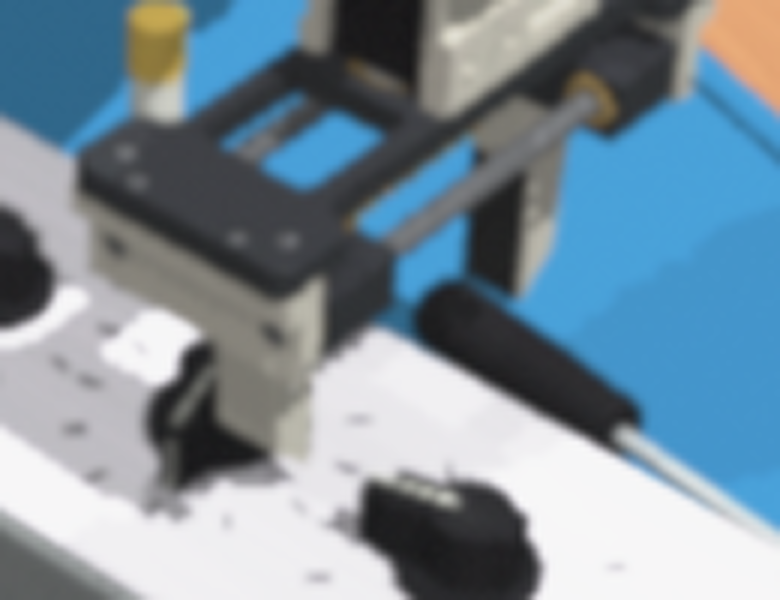

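Run:
```python
from plan import *
t=arm.get_image('scene')[...,::-1].copy();x0,y0,f=305,225,13
g=cv2.resize(t[y0:y0+42,x0:x0+55],None,fx=f,fy=f,interpolation=2)
for th,col in((30,(0,255,255)),(15,(0,0,255)),(-15,(255,0,0)),(45,(0,255,0))):
    r=np.radians(th);d=np.cos(r)*ex+np.sin(r)*ey
    p=(proj('scene',[[*AX,.097],[*(AX+.025*d),.097]])-[x0,y0]+.5)*f
    cv2.line(g,tuple(map(int,p[0])),tuple(map(int,p[1])),col,1)
cv2.imwrite('pics/s11.png',g);print(arm.observe()['clock'])
```

```text
9.1
```

View pics/s11.png

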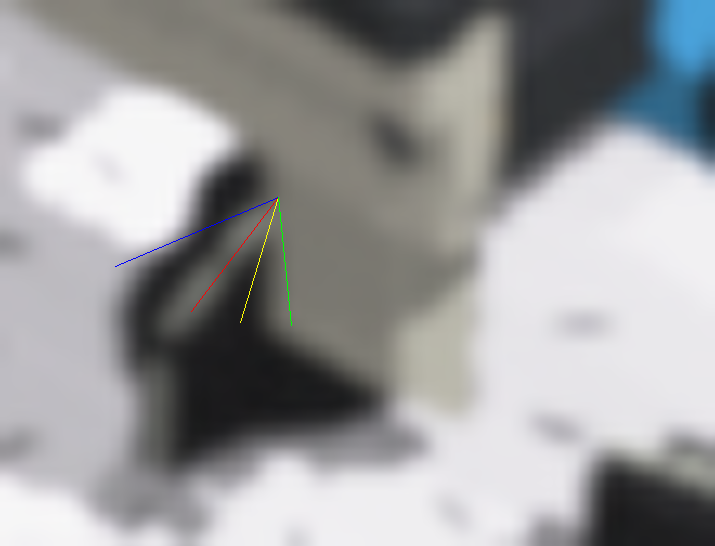

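The white line is parallel to the 15° reference, so click 3 is done. Now the last one.

```bash
python3 -m creep '[[[0.2,-0.04,0,0,0,0,1],[0.4,-0.09,0,0,0,0,1],[0.6,-0.16,0,0,0,0,1],[0.75,-0.22,0,0,0,0,1],[0.9,-0.3,0,0,0,0,1]]]'
python3 -m creep '[[[0.1,-0.05,0,0,0,0,1],[0.2,-0.11,0,0,0,0,1]]]'
python3 - <<'E'
from h import *
s=arm.observe();print(s['position'],s['force'])
t=arm.get_image('scene');cv2.imwrite('pics/s12.png',cv2.resize(t[180:280,290:420,::-1],None,fx=6,fy=6,interpolation=2))
E
```

```text
clock: 9.6
position: [0.5234, 0.0478, 0.0706]
ee_rot: [-1.804, -2.57, 0.001]
force: [-4.1, 3.7, 0.6]
width: 1.0
clock: 9.8
position: [0.5251, 0.0467, 0.0706]
ee_rot: [-1.804, -2.57, 0.001]
force: [-4.1, 3.8, 1.0]
width: 0.998
[0.52509317 0.04666093 0.07055589] [-4.14832411  3.8184011   1.03494668]
```

View pics/s12.png

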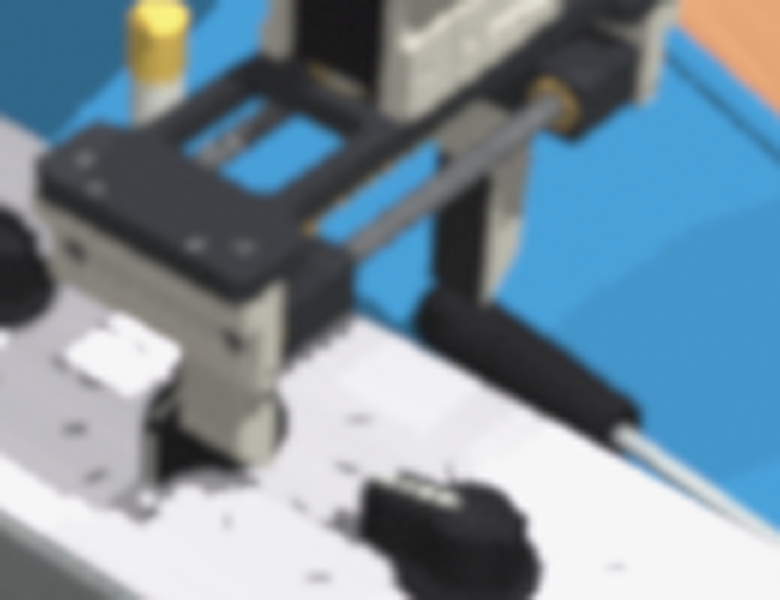

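```bash
python3 -m creep '[[[0.08,-0.09,0,0,0,0,1],[0.15,-0.18,0,0,0,0,1],[0.2,-0.27,0,0,0,0,1]]]'
python3 -m creep '[[[0.05,-0.09,0,0,0,0,1],[0.09,-0.18,0,0,0,0,1]]]'
```

```text
clock: 10.15
position: [0.5292, 0.0428, 0.0712]
ee_rot: [1.806, 2.568, 0.001]
force: [0.3, -0.4, 0.4]
width: 1.003
clock: 10.35
position: [0.5296, 0.0418, 0.0711]
ee_rot: [1.806, 2.57, 0.001]
force: [-1.4, 3.0, 2.0]
width: 1.003
```

The dial snapped during the first call. The second call touched the pointer again at about 3 N, well short of the next half-way point, so I'll back off and lift straight up.

```bash
python3 -m creep '[[[-0.1,0.3,0,0,0,0,1],[-0.2,0.5,0,0,0,0,1],[-0.2,0.5,1,0,0,0,1],[-0.2,0.5,3,0,0,0,1],[-0.2,0.5,6,0,0,0,1]]]'
python3 -m creep '[[[0,0,4,0,0,0,1],[-5,4,7,0,0,0,1],[-10,8,7,0,0,0,1],[-14,11,7,0,0,0,1],[-14,14,7,0,0,0,1]]]'
python3 -m creep '[[[-3,3,0,0,0,0,1],[-3,6,0,0,0,0,1],[-3,10,0,0,0,0,1],[-3,14,0,0,0,0,1],[-3,14,0,0,0,0,1]]]'
python3 - <<'E'
from plan import *
s=arm.observe();print(s['position'],s['force'])
t=arm.get_image('scene');cv2.imwrite('pics/s13.png',t[...,::-1])
t=arm.get_image('top')[...,::-1];cv2.imwrite('pics/t13.png',t)
z=cv2.resize(t[180:320,200:420],None,fx=3.6,fy=3.6,interpolation=2);cv2.imwrite('pics/t13z.png',z)
E
```

```text
clock: 10.85
position: [0.526, 0.0463, 0.1311]
ee_rot: [-1.806, -2.569, 0.003]
force: [0.5, 0.4, 0.3]
width: 0.999
clock: 11.35
position: [0.3877, 0.1798, 0.2018]
ee_rot: [-1.809, -2.568, -0.001]
force: [1.9, 0.6, -0.3]
width: 0.998
clock: 11.85
position: [0.3593, 0.3261, 0.2014]
ee_rot: [-1.798, -2.575, -0.004]
force: [-0.1, 0.1, -0.2]
width: 1.001
[0.35933915 0.32609824 0.20135127] [-0.0841033   0.08846607 -0.16259841]
```

View pics/s13.png

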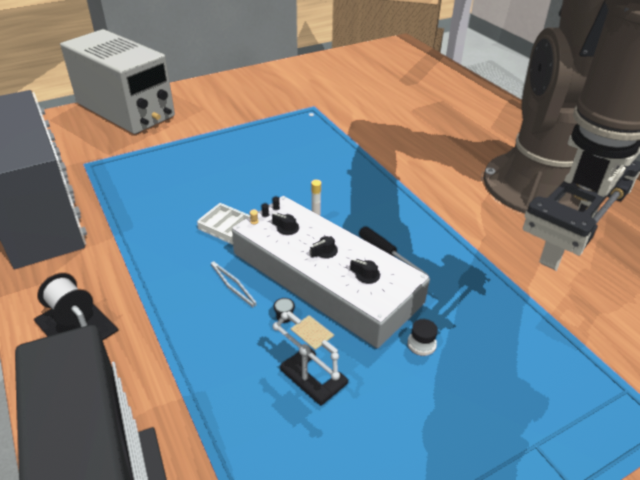

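View pics/t13z.png

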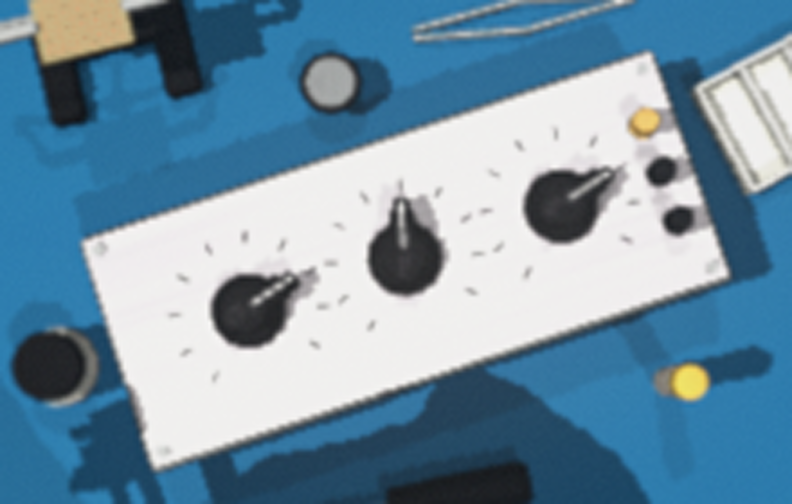

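The middle pointer now points straight up in the top view, towards the tick at about (400,183), which is roughly -15° in the box frame. The other dials look unchanged. I'll check the numbers before handing in.

Run:
```python
from plan import *
for f in('top0','t13'):
    im=cv2.imread(f'pics/{f}.png');z=cv2.resize(im[180:320,210:415],None,fx=3.9,fy=3.9,interpolation=2);g=cv2.cvtColor(z,cv2.COLOR_BGR2GRAY)
    Y,X=np.mgrid[:g.shape[0],:g.shape[1]]
    for y in(90,0,-90):
        P=np.r_[AX-.002*ey+ey*y/1000,.097];q=(proj('top',[P])[0]+.5-[210,180])*3.9-.5
        d=((g<90)&(np.hypot(X-q[0],Y-q[1])<50)).astype(np.uint8);d=cv2.morphologyEx(d,cv2.MORPH_CLOSE,np.ones((15,15)))
        p=np.argwhere(cv2.erode(d,np.ones((3,3)))*(g>95)>0)[:,::-1];W=topt('top',(p+.5)/3.9-.5+[210,180],.097)[:,:2]
        m=W.mean(0);v=np.linalg.svd(W-m,full_matrices=False)[2][0];v=v*np.sign(v@(m-P[:2]));print(f,y,np.degrees(np.arctan2(v@ey,v@ex)))
D=cv2.absdiff(cv2.imread('pics/s13.png'),cv2.imread('pics/scene0.png')).max(2)
for n,(a,b,c,d) in dict(tray=(195,200,240,240),tweez=(205,255,260,310),loupe=(270,295,297,322),hands=(275,310,350,400),jar=(405,315,440,355),tube=(308,178,325,215),left=(350,255,382,284),right=(270,208,302,236),mid=(310,232,345,262),screwd=(358,225,415,275)).items():
    print(n,(D[b:d,a:c]>60).sum())
```

```text
top0 90 -71.54493113650898
top0 0 108.68368421311787
top0 -90 -75.00681720877502
t13 90 -71.93088933130284
t13 0 -13.022450757967974
t13 -90 -75.19411790480758
tray 0
tweez 0
loupe 0
hands 0
jar 170
tube 0
left 0
right 0
mid 233
screwd 873
```

Run:
```python
import cv2,numpy as np
o=[]
for f in('scene0','s13'):
    o.append(cv2.resize(cv2.imread(f'pics/{f}.png')[215:360,345:450],None,fx=3.6,fy=3.6,interpolation=2))
cv2.imwrite('pics/cmp.png',np.hstack(o))
```

```text
(no output)
```

View pics/cmp.png

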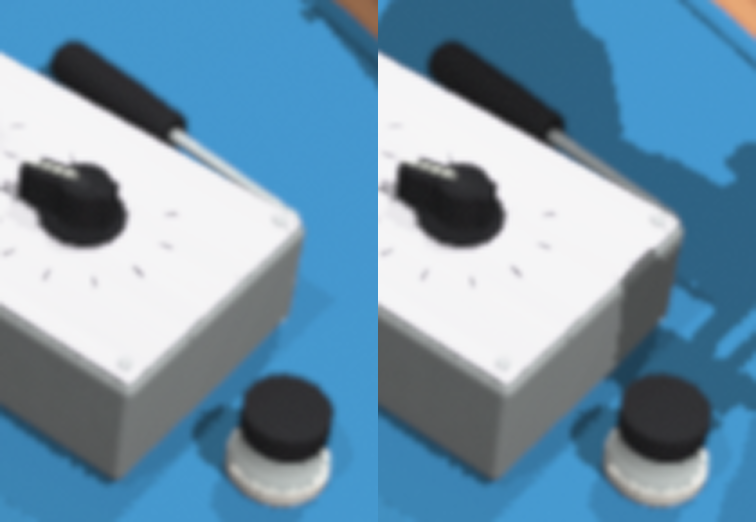

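The differences around the jar and screwdriver are only the arm's shadow. Neither of them has moved.

```bash
python3 -c "
from cell import arm
print(arm.sign_off())"
```

```text
the job is handed in; nothing more can be done
None
```

I pushed the middle dial clockwise by four clicks using the side of one open finger, without gripping the knob. Then I backed off, lifted clear and handed in the job at about 12 s of the 54 s allowed.

**Result:** the pointer went from about 105° in the box frame (stop 1) to about -15° (stop 5). The last top view measured -13°, and that method reads a few degrees off even on the dials that didn't move. The push force fell away at each snap, and I checked the pointer in pictures after clicks 1 to 3 and again once the arm was clear.

**Everything else:** the other two dials measured the same before and after, within 0.4°. The tray, tweezers, loupe, helping hands and solder tube showed no change in the scene view. The differences by the flux jar and screwdriver were the arm's shadow.

**What didn't match:**
- **Fingertip position:** in the pictures the open fingertips were about 12 mm behind the TCP, not 17 mm ahead of it as stated. I lowered the arm slowly while watching the force, and it went below the stated contact height without touching anything.
- **Second touch:** after the last snap the finger touched the pointer again with about 3 N. That was not enough to carry it to the next click, and the dial stayed in its stop.

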